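# Hold a spring probe square on the reference spot

## Task

Check the hand probe on the reference stand: first raise the stand's cover lever until it stands about upright, clear of the ringed spot, and leave it up. Then take the probe from its rest and hold its spring tip inside the ring, with the probe square to the sloping plate, pressed lightly so that the tip is about half-way in. Finish holding it there like that; never push hard, and leave the other things where they are.

Things in the scene. Friction and masses are not known exactly. Their poses are not given: they have to be found in the camera images.
- spot (a point): The marked spot, 57 mm above the bench: centre of a thin dark ring (inside diameter 13 mm) on the square brass coupon (46x46 mm) of the reference stand, on the coupon's surface. z is the normal of the plate, which slopes down 20 degrees towards the stand's front; x runs up the slope to the lever's pivot at the rear, y along the pivot's axis. At the start the cover lever lies over the spot.
- cover_knob (a point): Centre of the black barrel knob at the front end of the cover lever: 26 mm long along its y (parallel to the pivot axis), 16 mm in diameter. With the lever down it is 50 mm above the bench, in front of the sloping block, 54 mm before the spot along the slope, and 30 mm free under it. The lever bar is 10 mm wide. It can be pinched on its two flat ends from above and turns with the lever.
- cover_pivot (a point): Centre of the pivot axle of the cover lever, 92 mm from the knob's centre, 82 mm above the bench. Axes as at the spot: the lever turns about y, and z is the plate's normal.
- cover_lever (a joint): Angle of the cover lever (rad): 0 lies down along the plate over the spot, 1.92 points straight up, 2.2 is the rear stop. The hinge is stiff by friction (about 0.7 N at the knob) and stays where it is left. At 0 the lever points from the pivot along -x of point cover_pivot; as the value grows it swings up through +z to the rear.
- probe_grip (a point): Centre of the black round handle (18 mm in diameter, 80 mm long) of the loose hand probe, 0.1 kg, standing upright in its rest; 101 mm above the bench. z is its long axis, from tip to handle's end. 45 mm below this point is the underside of a collar (26 mm in diameter) by which it hangs; then a nose 12 mm in diameter, 40 mm long; the unpressed tip is 97 mm below. Its turn about z does not matter.
- reference_stand: The fixed reference stand; origin at the centre of its underside, its front is -x. A dark foot 136x78x12 mm carries an aluminium block 58 mm wide whose sloping top is 40 mm high at the front edge and 69 mm at the rear, with the brass coupon, the fork of the pivot and the cover lever on it.
- probe_tip (a point): The very end of the probe's spring tip, a round-ended steel pin 5 mm in diameter; it moves with the pin.
- plunger (a joint): How far the spring tip is pushed into the probe (m): 0 out, 0.008 the hard stop. The force is 0.8 N at the start of the travel, 2.4 N half-way, 4 N at the stop.
- rest_mouth (a point): Centre of the upper face of the wooden probe rest, a block 64x64x56 mm fixed to the bench, with an upright hole of 14.5 mm diameter right through it. The probe's nose stands in the hole and must be lifted 52 mm to come clear.
- wire_spool: Bystander: wooden spool with green wire, 44 mm in diameter, 34 mm high, upright; origin at the centre of its underside.
- dish: Bystander: white dish, 72 mm in diameter, 18 mm high; origin at the centre of its underside.
- soldering_block: Bystander: black block 64x117x30 mm; origin at the centre of its underside.
Not all that is in view belongs to the job. Several things look just like the part that bears rest_mouth: the one meant starts nearest to the robot's base.

How it is judged:
On the way, in this order (a step that is already met when the one before it is completed fails the run):
1. the cover lever is raised to about upright (value of joint cover_lever above 1.6 rad), for 0.2 s.
2. the probe is lifted out of its rest (z of probe_tip in the frame of rest_mouth above 0.005 m and contact force between the fingers and probe above 1 N and contact force between probe and probe_rest below 0.05 N), for 0.1 s.
At the end, for the whole second after the job is handed in: Lever still up (over 1.6 rad); probe held still in the fingers, tip on the plate within 6.5 mm of the ring's centre, axis within 8 degrees of the plate's normal, spring tip pushed in 1.5 to 6.5 mm with 0.4 to 6 N on the stand; bystanders moved less than 30 mm (value of joint cover_lever above 1.6 rad and distance between probe_tip and spot below 0.0065 m and angle between the z axis of probe_grip and the z axis of spot, either way round below 0.14 rad and z of probe_grip in the frame of spot above 0.08 m and value of joint plunger between 0.0015 and 0.0065 m and contact force between probe and reference_stand between 0.4 and 6 N and contact force between the fingers and probe above 1 N and linear speed of probe below 0.02 m/s and distance of each of wire_spool, dish, soldering_block from where it was at the start of the episode below 0.03 m); the arm keeps its last pose, push and grip.
It fails at once if the probe is pushed hard (over 15 N) against the stand (contact force between probe and reference_stand above 15 N).
It fails at once if a bystander is knocked away (30 mm) (distance of any of wire_spool, dish, soldering_block from where it was at the start of the episode above 0.03 m).
It also fails if it takes over 58 s, if anything falls off the work surface, if the arm or the gripper's body presses on something with over 40 N, if the wrist force passes 120 N, or if a joint passes its speed limit or range.

## Robot

A 6-joint arm with a two-finger parallel gripper is mounted at the origin on a cart in front of the work surface, level with it; the furniture and walls round the work are solid. World frame = base frame: x ahead of the robot, y to its left, z up, the work surface at z = 0. Lengths are in m, angles in rad, forces in N, time in s.
With the tool pointing down it reaches from about 0.25 to 0.775 m from the base axis. Payload 4 kg.
Tool frame: the origin (TCP) lies on the centre line of the jaws, within the pads' length; the fingertips stand 17 mm ahead of it and the grasp point (between the pads) lies 2 mm behind it (finger_overhang is the distance from the TCP to the fingertips, in m); z points along the fingers, y is the line along which they close (so a half turn about z gives the same grasp; the last joint's range is limited). The gripper opens to 85 mm and grips with 20 to 120 N. Pads are 22 mm wide; open, the fingers measure 114 mm over their backs; the gripper's body (76 mm by 85 mm) begins 54 mm behind the grasp point. The pads swing forward as they close: fully open they stand 13 mm farther back than shut.
Start: joints at [1.102, 0.087, 1.371, -0, 1.684, -0.103], TCP at [0.197, 0.514, 0.248] pointing down, gripper open.
Joint ranges: [-3.1, 3.1], [-0.76, 2.03], [0.27, 2.55], [-1.08, 4.22], [0.17, 2.65], [-2.57, 2.57]. Speed limits (rad/s): [2.79, 2.79, 3.14, 3.14, 3.14, 3.14].

## Interface

Orientations are given as a rotation vector (axis times angle).
In Python, from station import sense, read_camera, get_calibration, job_done, finger_overhang gives the robot as it stands.
- The arm moves only by the tool carry_out, never from a script. Its argument "series" is a list of rows, each an object of numbers: "ax", "ay", "az": the turn, a rotation vector about the tool's x, y, z in units of 6 degrees (1.0 is 6 degrees); "dx", "dy", "dz": the shift along the tool's x, y, z in cm; "hand": the finger opening in cm, from 0 to 8.54. A call has 1 to 10 rows; each row is the pose to reach, as a shift and turn from the pose commanded when the call began, along the tool's axes at that moment; what a row does not reach only later rows make up. A row lasts 1/8 s, in which the tool goes at most 62.5 mm and 10.7 degrees, less where a joint would pass 70% of its speed; a pose out of reach is approached as far as the arm can. A call with a gripper value outside its range is refused whole. The fingers move at their own pace and stop on an object; "squeeze" is the grip in N (left out, the last holds). Time passes only in rows, so rows that repeat a pose let the fingers close. It gives the time, the measured TCP pose, the force, the opening and the grip force at its end, in the units of the state.
- sense(): the state, without advancing time (a new reading comes with each control period).
- read_camera(name): name is "scene" or "top" or "wrist"; returns the picture (400x640x3 uint8, red, green, blue); there is no depth.
- get_calibration(name): a dict with "fx", "fy", "cx", "cy" (pixels), "cam_to_world" (4x4, takes a point from camera to world coordinates). Camera axes: x right, y down, z forward; pixel columns grow to the right and rows downward; lengths in m; the calibration is good to about 2 mm. A picture is of the moment at which its call begins: read the wrist's pose just before it. get_calibration takes no time and is no camera call; for the wrist camera it gives the pose at the moment of the call.
- job_done(): hands the job in; it is judged then, once.
The state is a dict: "clock": time; "joints": joint angles; "qvel": joint speeds; "joint_torque": joint torques, N m; "tool_pos": TCP position; "eef_rot": TCP orientation; "ft_force": force on the tool from outside, world axes, zero at the start; "torque": the same for the moment, N m; "finger_gap": finger opening in m; "grip_force": force on a finger pad.
Only numpy, scipy, OpenCV 4.12 (cv2) and the standard library are available. Lean on these libraries where they do the work, as an engineer would, in place of code of your own. Each camera call takes 0.05 s, during which the arm holds its last target. There are 200 camera calls.

## Working session

There is one attempt and no reset: what is moved stays moved. The work goes in short steps, Python scripts to look and compute and a tool call to move; the robot and the scene stay as the last step left them, time stands still between calls to the robot, and variables do not carry over. Pictures are saved under pics/ and viewed, at most 10 in all, crops included, and the job is handed in when it is done.

Besides the shell and the picture viewer there is one more tool, called after "Call:" in YAML: its name, and indented under it one key for each argument. carry_out: Moves the arm, as the interface text tells. Its arguments: {"type":"object","properties":{"series":{"type":"array"},"squeeze":{"type":"number"}},"required":["series"]}

```bash
mkdir -p pics; cat > h.py <<'E'
import numpy as np, cv2
from station import *
from scipy.spatial.transform import Rotation as R
def ray(c,u,v):
    T=np.array(c["cam_to_world"]);d=T[:3,:3]@np.array([(u-c["cx"])/c["fx"],(v-c["cy"])/c["fy"],1]);return T[:3,3],d/np.linalg.norm(d)
def onz(c,u,v,z):
    o,d=ray(c,u,v);return o+d*(z-o[2])/d[2]
def proj(c,p):
    T=np.array(c["cam_to_world"]);q=T[:3,:3].T@(np.array(p)-T[:3,3]);return np.array([c["fx"]*q[0]/q[2]+c["cx"],c["fy"]*q[1]/q[2]+c["cy"]])
def snap(n,f):
    im=read_camera(n);cv2.imwrite(f,im[...,::-1]);return im
E
python3 - <<'E'
from h import *
for n in("top","scene"):
    snap(n,f"pics/{n}0.png");c=get_calibration(n);print(n,c["fx"],np.round(c["cam_to_world"],3).tolist())
s=sense();print(s["tool_pos"],s["eef_rot"],s["finger_gap"],finger_overhang)
E
```

```text
top 362.67699532182314 [[0.008, -0.997, 0.077, 0.499], [-1.0, -0.009, -0.018, -0.099], [0.019, -0.077, -0.997, 1.24], [0.0, 0.0, 0.0, 1.0]]
scene 374.25799945237844 [[0.491, -0.366, 0.79, -0.557], [-0.871, -0.19, 0.453, -0.765], [-0.015, -0.911, -0.412, 0.685], [0.0, 0.0, 0.0, 1.0]]
[0.19651728 0.51323506 0.24722805] [-5.71238312e-01 -3.08860507e+00  3.06291263e-03] 0.0857035562439732 0.017
```

View pics/top0.png

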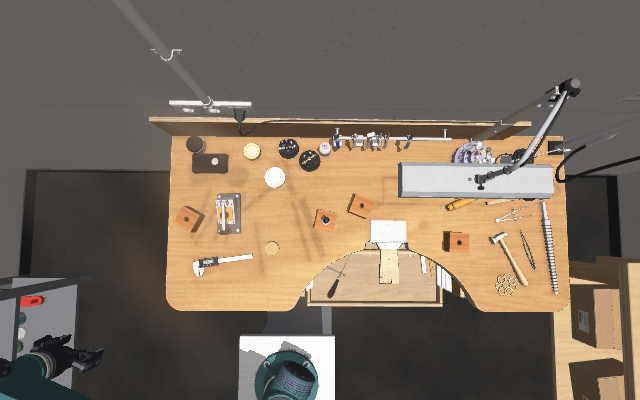

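View pics/scene0.png

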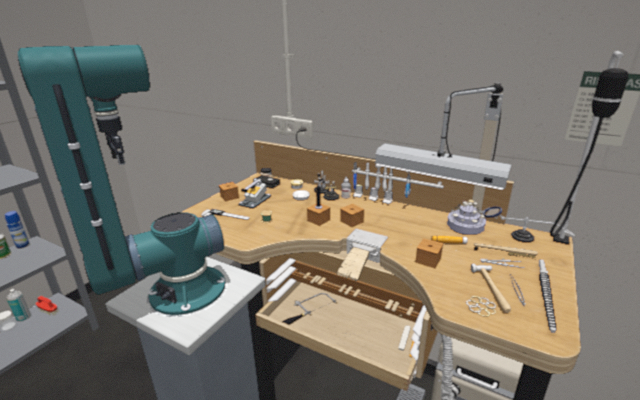

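The top view shows the stand at about (228,213) and the probe in its rest at (325,219). That rest is the nearest to the base; the look-alikes are at (360,205), (457,242) and (189,218). I'll zoom in on both.

```bash
python3 - <<'E'
from h import *
t=cv2.imread("pics/top0.png");s=cv2.imread("pics/scene0.png")
r=lambda a,k:cv2.resize(a,None,fx=k,fy=k,interpolation=cv2.INTER_CUBIC)
a=r(t[185:245,205:265],6);b=r(t[195:245,300:350],6);d=r(s[170:215,230:290],6);e=r(s[180:230,295:345],6)
o=np.zeros((600,780,3),np.uint8)
for im,y,x in((a,0,0),(b,0,400),(d[:240],360,0),(e[:300],300,400)):
    o[y:y+im.shape[0],x:x+im.shape[1]]=im[:600-y,:780-x]
cv2.imwrite("pics/z0.png",o)
c=get_calibration("top")
for n,u,v,z in(("stand",228,213,.05),("rest",325,219,.14),("rest56",325,219,.056)):print(n,onz(c,u,v,z))
E
```

```text
stand [0.55347254 0.19432974 0.05      ]
rest [ 0.53373556 -0.12113825  0.14      ]
rest56 [ 0.53637253 -0.12283674  0.056     ]
```

View pics/z0.png

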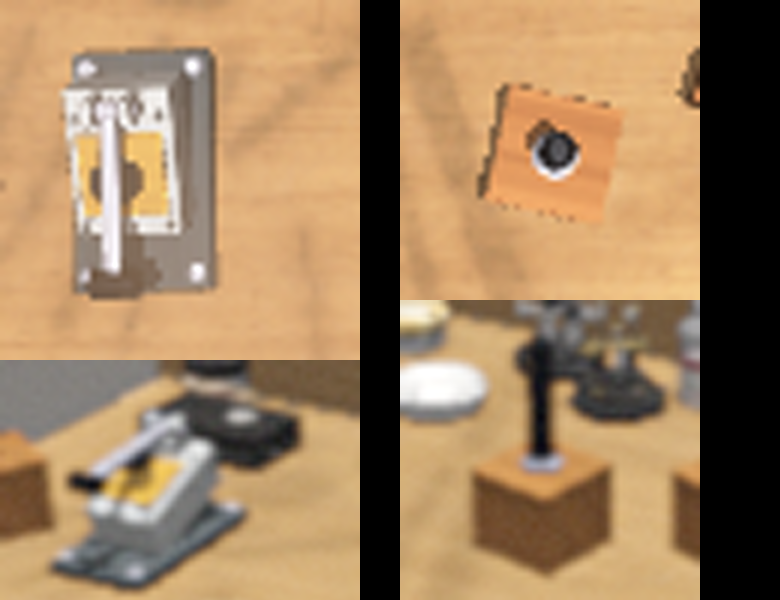

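The crops show the stand square to the world axes, with its front and the black knob towards the robot. The lever lies over the brass coupon and the probe stands upright in its rest. Next I plan a wrist-camera view.

```bash
cat >> h.py <<'E'
def delta(p,Rt,p0=None,R0=None):
    s=sense();R0=R.from_rotvec(s["eef_rot"]) if R0 is None else R0;p0=np.array(s["tool_pos"]) if p0 is None else p0
    d=R0.inv().apply(np.array(p)-p0)*100;w=(R0.inv()*Rt).as_rotvec()/np.radians(6)
    return np.round(d,2),np.round(w,2)
down=R.from_matrix(np.array([[-1,0,0],[0,1,0],[0,0,-1.]]))
E
python3 - <<'E'
from h import *
c=get_calibration("wrist");s=sense();R0=R.from_rotvec(s["eef_rot"])
T=np.array(c["cam_to_world"]);print(c["fx"],R0.inv().apply(T[:3,3]-s["tool_pos"]),np.round(R0.inv().as_matrix()@T[:3,:3],3).tolist())
print(delta([.47,.19,.27],down))
print(s["joints"])
E
```

```text
316.07671529974755 [ 0.06650877 -0.00021815 -0.12688259] [[0.001, -0.965, -0.264], [1.0, 0.001, 0.0], [-0.0, -0.264, 0.965]]
(array([-37.1 , -20.41,  -2.24]), array([-0.02, -0.01, -3.49]))
[ 1.10192922e+00  8.78836641e-02  1.37215572e+00  3.03802487e-05
  1.68359500e+00 -1.03096376e-01]
```

Call:
carry_out:
  series:
    - {"dx":-37,"dy":-20.4,"dz":-2.2,"az":-3.5}
    - {"dx":-37,"dy":-20.4,"dz":-2.2,"az":-3.5}
    - {"dx":-37,"dy":-20.4,"dz":-2.2,"az":-3.5}
    - {"dx":-37,"dy":-20.4,"dz":-2.2,"az":-3.5}
    - {"dx":-37,"dy":-20.4,"dz":-2.2,"az":-3.5}
    - {"dx":-37,"dy":-20.4,"dz":-2.2,"az":-3.5}
    - {"dx":-37,"dy":-20.4,"dz":-2.2,"az":-3.5}
    - {"dx":-37,"dy":-20.4,"dz":-2.2,"az":-3.5}
    - {"dx":-37,"dy":-20.4,"dz":-2.2,"az":-3.5}
    - {"dx":-37,"dy":-20.4,"dz":-2.2,"az":-3.5}

```text
$.series[0]: bad value
```

```bash
python3 - <<'E'
from h import *
import json
s=sense();print(s["clock"],s["tool_pos"],s["eef_rot"],s["qvel"])
c=get_calibration("wrist");im=snap("wrist","pics/w1.png")
c["cam_to_world"]=np.array(c["cam_to_world"]).tolist();json.dump(c,open("w1.json","w"))
E
```

```text
0.1 [0.19651728 0.51323506 0.24722805] [-5.71238312e-01 -3.08860507e+00  3.06291263e-03] [ 0.0003322  -0.00271769 -0.00412234 -0.00051031 -0.00031384  0.00023392]
```

View pics/w1.png

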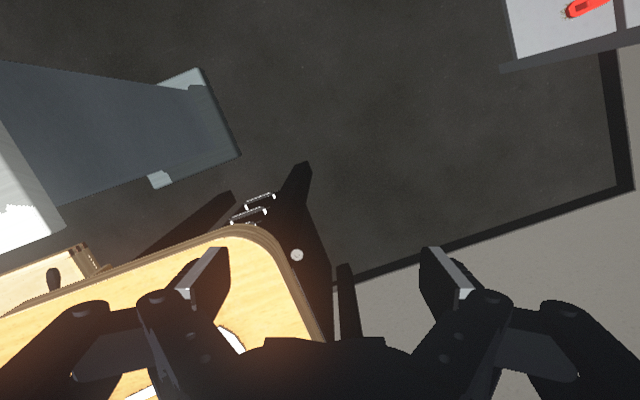

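The move was refused, probably because every key is required. This picture shows only the floor and the bench edge. I'll move again with all fields filled in.

```bash
python3 - <<'E'
from h import *
print(delta([.55,.19,.28],down))
E
```

```text
(array([-44.57, -17.55,  -3.24]), array([-0.02, -0.  , -3.49]))
```

Call:
carry_out:
  series:
    - {"ax":0,"ay":0,"az":-3.5,"dx":-37,"dy":-20.4,"dz":-2.2,"hand":8.5}
    - {"ax":0,"ay":0,"az":-3.5,"dx":-37,"dy":-20.4,"dz":-2.2,"hand":8.5}
    - {"ax":0,"ay":0,"az":-3.5,"dx":-37,"dy":-20.4,"dz":-2.2,"hand":8.5}
    - {"ax":0,"ay":0,"az":-3.5,"dx":-37,"dy":-20.4,"dz":-2.2,"hand":8.5}
    - {"ax":0,"ay":0,"az":-3.5,"dx":-37,"dy":-20.4,"dz":-2.2,"hand":8.5}
    - {"ax":0,"ay":0,"az":-3.5,"dx":-37,"dy":-20.4,"dz":-2.2,"hand":8.5}
    - {"ax":0,"ay":0,"az":-3.5,"dx":-44.5,"dy":-17.5,"dz":-3.2,"hand":8.5}
    - {"ax":0,"ay":0,"az":-3.5,"dx":-44.5,"dy":-17.5,"dz":-3.2,"hand":8.5}
    - {"ax":0,"ay":0,"az":-3.5,"dx":-44.5,"dy":-17.5,"dz":-3.2,"hand":8.5}
    - {"ax":0,"ay":0,"az":-3.5,"dx":-44.5,"dy":-17.5,"dz":-3.2,"hand":8.5}

```text
clock: 1.4
tool_pos: [0.5494, 0.191, 0.2795]
eef_rot: [0.0, -3.14, -0.0]
ft_force: [-0.7, -0.3, -0.1]
finger_gap: 0.0847
grip_force: 0.0
```

```bash
python3 - <<'E'
from h import *
import json
s=sense();print(s["clock"],s["tool_pos"],s["eef_rot"],s["qvel"])
c=get_calibration("wrist");im=snap("wrist","pics/w2.png")
c["cam_to_world"]=np.array(c["cam_to_world"]).tolist();json.dump(c,open("w2.json","w"))
E
```

```text
1.4 [0.54936551 0.19098954 0.27950018] [ 4.05855437e-04 -3.13950345e+00 -1.72866401e-04] [ 0.02601892 -0.03543042  0.01552125  0.00216126  0.00175753  0.00055623]
```

View pics/w2.png

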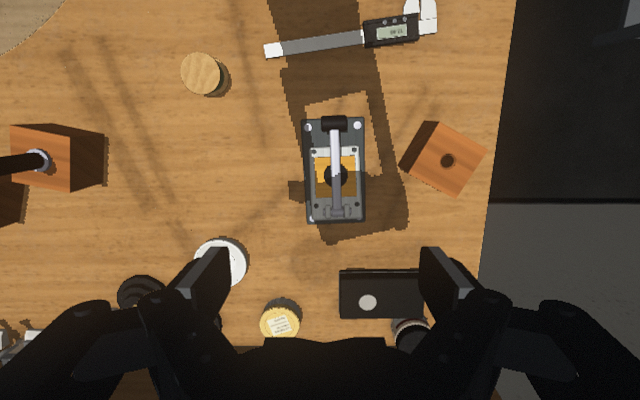

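The wrist view shows the knob at (334,124), foot corners near (306,117) to (366,223), the brass coupon around (335,176), the probe at left and the dish at (220,262).

```bash
python3 - <<'E'
from h import *
import json
c=json.load(open("w2.json"));im=cv2.imread("pics/w2.png")
hsv=cv2.cvtColor(im,cv2.COLOR_BGR2HSV)
sub=hsv[105:235,295:380];g=sub[...,2]
# foot: low saturation region
m=((sub[...,1]<70)|(g<60)).astype(np.uint8)
kn=(hsv[112:136,315:352,2]<45).astype(np.uint8)
n,l,st,ce=cv2.connectedComponentsWithStats(kn);k=1+np.argmax(st[1:,4]);print("knob",st[k],ce[k]+[315,112])
u,v=ce[k]+[315,112];K=onz(c,u,v,.055);print("knob",onz(c,u,v,.05),K)
br=((hsv[...,0]>12)&(hsv[...,0]<28)&(hsv[...,1]>150)&(hsv[...,2]>110)).astype(np.uint8)
y,x=np.nonzero(br[150:205,312:360]);print("brass",x.min()+312,x.max()+312,y.min()+150,y.max()+150)
for u,v in((x.min()+312,y.min()+150),(x.max()+313,y.min()+150)):print(onz(c,u,v,.049))
for u,v in((x.min()+312,y.max()+151),(x.max()+313,y.max()+151)):print(onz(c,u,v,.065))
for u,v in((307,117),(366,117),(306,223),(365,223)):print("foot",onz(c,u,v,.012))
cv2.imwrite("pics/z2.png",cv2.resize(im[105:235,290:385],None,fx=6,fy=4.6,interpolation=cv2.INTER_CUBIC))
cv2.imwrite("pics/z2.png",cv2.resize(im[105:230,290:385],None,fx=4.8,fy=4.8,interpolation=cv2.INTER_CUBIC))
t=get_calibration("top");tt=cv2.imread("pics/top0.png")
ct=cv2.cvtColor(tt,cv2.COLOR_BGR2HSV)[200:240,305:350]
E
```

```text
knob [  6   4  26  16 230] [334.20869565 122.77391304]
knob [0.49395231 0.20172771 0.05      ] [0.49379889 0.20157432 0.055     ]
brass 314 355 156 196
[0.53059193 0.17925986 0.049     ]
[0.5305175  0.22676438 0.049     ]
[0.57431648 0.17945862 0.065     ]
[0.57424251 0.22643144 0.065     ]
foot [0.48837563 0.16992918 0.012     ]
foot [0.48826437 0.24126487 0.012     ]
foot [0.62406582 0.16688261 0.012     ]
foot [0.62394263 0.24484559 0.012     ]
```

View pics/z2.png

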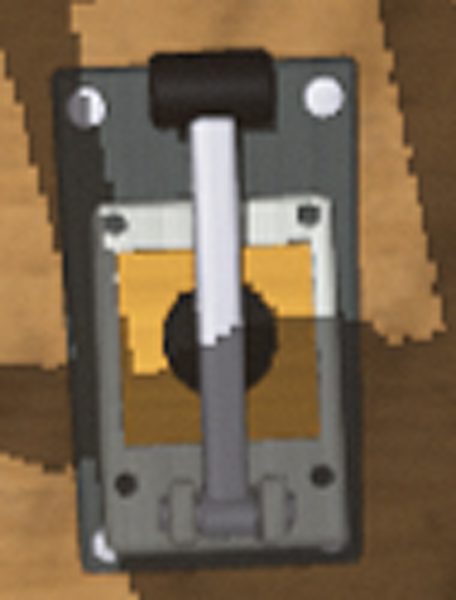

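The coupon, foot and knob positions agree with the given sizes, and the stand is turned about 2°. The spot is near (0.5525, 0.203), the knob near (0.496, 0.201, 0.05) and the pivot near (0.5825, 0.2045, 0.082). Now I go to the knob.

Call:
carry_out:
  series:
    - {"ax":0,"ay":0,"az":-0.37,"dx":5.3,"dy":1.0,"dz":6,"hand":5}
    - {"ax":0,"ay":0,"az":-0.37,"dx":5.3,"dy":1.0,"dz":12,"hand":5}
    - {"ax":0,"ay":0,"az":-0.37,"dx":5.3,"dy":1.0,"dz":16,"hand":5}
    - {"ax":0,"ay":0,"az":-0.37,"dx":5.3,"dy":1.0,"dz":19,"hand":5}
    - {"ax":0,"ay":0,"az":-0.37,"dx":5.3,"dy":1.0,"dz":21,"hand":5}
    - {"ax":0,"ay":0,"az":-0.37,"dx":5.3,"dy":1.0,"dz":22.5,"hand":5}
    - {"ax":0,"ay":0,"az":-0.37,"dx":5.3,"dy":1.0,"dz":23.1,"hand":5}
    - {"ax":0,"ay":0,"az":-0.37,"dx":5.3,"dy":1.0,"dz":23.1,"hand":5}
    - {"ax":0,"ay":0,"az":-0.37,"dx":5.3,"dy":1.0,"dz":23.1,"hand":5}

```text
clock: 2.58
tool_pos: [0.4974, 0.2013, 0.0504]
eef_rot: [-0.062, 3.139, 0.001]
ft_force: [0.4, 1.1, 1.0]
finger_gap: 0.05
grip_force: 0.0
```

Call:
carry_out:
  series:
    - {"ax":0,"ay":0,"az":0,"dx":0,"dy":0,"dz":0,"hand":2.2}
    - {"ax":0,"ay":0,"az":0,"dx":0,"dy":0,"dz":0,"hand":2.2}
    - {"ax":0,"ay":0,"az":0,"dx":0,"dy":0,"dz":0,"hand":2.2}
    - {"ax":0,"ay":0,"az":0,"dx":0,"dy":0,"dz":0,"hand":2.2}
    - {"ax":0,"ay":0,"az":0,"dx":0,"dy":0,"dz":0,"hand":2.2}
    - {"ax":0,"ay":0,"az":0,"dx":0,"dy":0,"dz":0,"hand":2.2}
    - {"ax":0,"ay":0,"az":0,"dx":0,"dy":0,"dz":0,"hand":2.2}
  squeeze: 20

```text
clock: 3.45
tool_pos: [0.4973, 0.2007, 0.0496]
eef_rot: [-0.062, 3.14, -0.001]
ft_force: [3.3, -3.7, 1.0]
finger_gap: 0.0251
grip_force: 19.6
```

```bash
python3 - <<'E'
from h import *
s=sense();print({k:np.round(v,4).tolist() for k,v in s.items()})
snap("wrist","pics/w3.png")
p=s["tool_pos"];K=np.array([.496,.201,.05]);
a0=np.radians(20);L=.092;yaw=np.radians(2.2)
for th in np.arange(0,1.95,.1):
    # displacement of knob in stand x,z
    d=lambda t:np.array([-L*np.cos(t)*np.cos(a0)-L*np.sin(t)*np.sin(a0), -L*np.cos(t)*np.sin(a0)+L*np.sin(t)*np.cos(a0)])
    q=d(th)-d(0);print(round(th,2),"dx",round(-q[0]*100,2),"dz",round(-q[1]*100,2))
E
```

```text
{'clock': 3.45, 'joints': [0.2783, 0.1823, 1.6727, -0.0008, 1.2855, -1.3316], 'qvel': [0.001, 0.0008, -0.0009, -0.0007, 0.0023, -0.0013], 'joint_torque': [2.5421, -35.2105, -26.4334, 1.2832, 0.5761, 0.0287], 'tool_pos': [0.4973, 0.2007, 0.0496], 'eef_rot': [-0.0617, 3.1397, -0.0007], 'ft_force': [3.2964, -3.6632, 0.952], 'torque': [-0.5506, -0.4223, 0.0156], 'grip_force': 19.581, 'finger_gap': 0.0251}
0.0 dx -0.0 dz -0.0
0.1 dx 0.27 dz -0.88
0.2 dx 0.45 dz -1.78
0.3 dx 0.54 dz -2.7
0.4 dx 0.54 dz -3.61
0.5 dx 0.45 dz -4.53
0.6 dx 0.27 dz -5.43
0.7 dx -0.01 dz -6.31
0.8 dx -0.36 dz -7.16
0.9 dx -0.81 dz -7.96
1.0 dx -1.33 dz -8.72
1.1 dx -1.92 dz -9.42
1.2 dx -2.58 dz -10.06
1.3 dx -3.3 dz -10.64
1.4 dx -4.07 dz -11.13
1.5 dx -4.89 dz -11.55
1.6 dx -5.75 dz -11.88
1.7 dx -6.64 dz -12.13
1.8 dx -7.55 dz -12.28
1.9 dx -8.46 dz -12.34
```

View pics/w3.png

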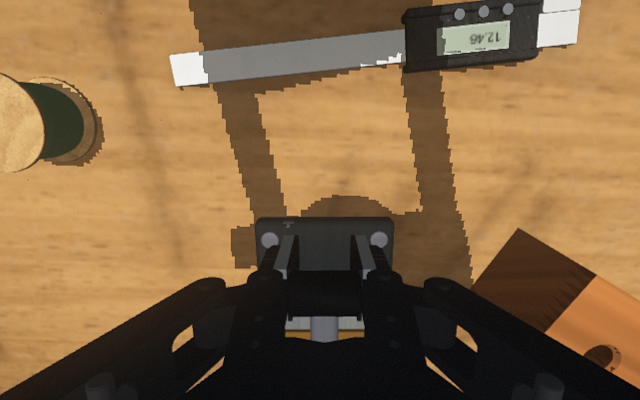

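The knob is pinched: the gap reads 25.1 mm and it sits between the pads at (323,293). Swinging the arc.

Call:
carry_out:
  series:
    - {"ax":0,"ay":0,"az":0,"dx":0.27,"dy":0,"dz":-0.88,"hand":2.2}
    - {"ax":0,"ay":0,"az":0,"dx":0.45,"dy":0,"dz":-1.78,"hand":2.2}
    - {"ax":0,"ay":0,"az":0,"dx":0.54,"dy":0,"dz":-2.7,"hand":2.2}
    - {"ax":0,"ay":0,"az":0,"dx":0.54,"dy":0,"dz":-3.61,"hand":2.2}
    - {"ax":0,"ay":0,"az":0,"dx":0.45,"dy":0,"dz":-4.53,"hand":2.2}
    - {"ax":0,"ay":0,"az":0,"dx":0.27,"dy":0,"dz":-5.43,"hand":2.2}
    - {"ax":0,"ay":0,"az":0,"dx":0,"dy":0,"dz":-6.31,"hand":2.2}
    - {"ax":0,"ay":0,"az":0,"dx":-0.36,"dy":0,"dz":-7.16,"hand":2.2}
    - {"ax":0,"ay":0,"az":0,"dx":-0.81,"dy":0,"dz":-7.96,"hand":2.2}
    - {"ax":0,"ay":0,"az":0,"dx":-1.33,"dy":0,"dz":-8.72,"hand":2.2}

```text
clock: 4.75
tool_pos: [0.5111, 0.2013, 0.1335]
eef_rot: [-0.061, 3.14, -0.001]
ft_force: [10.9, -0.9, -13.7]
finger_gap: 0.0246
grip_force: 20.4
```

Call:
carry_out:
  series:
    - {"ax":0,"ay":0,"az":0,"dx":-0.59,"dy":0,"dz":-0.7,"hand":2.2}
    - {"ax":0,"ay":0,"az":0,"dx":-1.25,"dy":0,"dz":-1.34,"hand":2.2}
    - {"ax":0,"ay":0,"az":0,"dx":-1.97,"dy":0,"dz":-1.92,"hand":2.2}
    - {"ax":0,"ay":0,"az":0,"dx":-2.74,"dy":0,"dz":-2.41,"hand":2.2}
    - {"ax":0,"ay":0,"az":0,"dx":-3.56,"dy":0,"dz":-2.83,"hand":2.2}
    - {"ax":0,"ay":0,"az":0,"dx":-4.42,"dy":0,"dz":-3.16,"hand":2.2}
    - {"ax":0,"ay":0,"az":0,"dx":-5.31,"dy":0,"dz":-3.41,"hand":2.2}
    - {"ax":0,"ay":0,"az":0,"dx":-6.22,"dy":0,"dz":-3.56,"hand":2.2}
    - {"ax":0,"ay":0,"az":0,"dx":-7.13,"dy":0,"dz":-3.62,"hand":2.2}
    - {"ax":0,"ay":0,"az":0,"dx":-7.13,"dy":0,"dz":-3.62,"hand":2.2}

```text
clock: 6.0
tool_pos: [0.5824, 0.2045, 0.1741]
eef_rot: [-0.062, 3.138, 0.001]
ft_force: [-0.1, -1.2, -0.3]
finger_gap: 0.0216
grip_force: 0.0
```

Call:
carry_out:
  series:
    - {"ax":0,"ay":0,"az":0,"dx":0,"dy":0,"dz":0,"hand":5}
    - {"ax":0,"ay":0,"az":0,"dx":0,"dy":0,"dz":0,"hand":5}
    - {"ax":0,"ay":0,"az":0,"dx":0,"dy":0,"dz":0,"hand":5}
    - {"ax":0,"ay":0,"az":0,"dx":0,"dy":0,"dz":0,"hand":5}
    - {"ax":0,"ay":0,"az":0,"dx":0,"dy":0,"dz":-3,"hand":5}
    - {"ax":0,"ay":0,"az":0,"dx":0,"dy":0,"dz":-6,"hand":5}
    - {"ax":0,"ay":0,"az":0,"dx":0,"dy":0,"dz":-10,"hand":5}
    - {"ax":0,"ay":0,"az":0,"dx":0,"dy":0,"dz":-14,"hand":5}
    - {"ax":0,"ay":0,"az":0,"dx":0,"dy":0,"dz":-14,"hand":5}

```text
clock: 7.12
tool_pos: [0.5824, 0.2047, 0.318]
eef_rot: [-0.062, 3.132, 0.003]
ft_force: [0.5, -0.1, -0.0]
finger_gap: 0.0499
grip_force: 0.0
```

```bash
python3 - <<'E'
from h import *
import json
s=sense();print(s["clock"],s["tool_pos"],s["eef_rot"],s["joints"])
c=get_calibration("wrist");snap("wrist","pics/w4.png");snap("scene","pics/s4.png");snap("top","pics/t4.png")
c["cam_to_world"]=np.array(c["cam_to_world"]).tolist();json.dump(c,open("w4.json","w"))
a=cv2.imread("pics/w4.png");b=cv2.resize(cv2.imread("pics/s4.png")[160:220,225:345],(800,400),interpolation=cv2.INTER_CUBIC)
o=np.zeros((590,790,3),np.uint8);o[:240,:790]=cv2.resize(a[:,:],(384,240)).shape and 0
o[:400,:640]=a;o[400:,:]=cv2.resize(cv2.imread("pics/s4.png")[175:211,225:375],(790,190),interpolation=cv2.INTER_CUBIC)
cv2.imwrite("pics/m4.png",o)
E
```

```text
7.125 [0.58240601 0.20466061 0.31801423] [-0.06191141  3.13174402  0.00344717] [ 2.46074111e-01  2.32009144e-01  1.06884607e+00  7.52844159e-05
  1.83124422e+00 -1.36423531e+00]
```

View pics/m4.png

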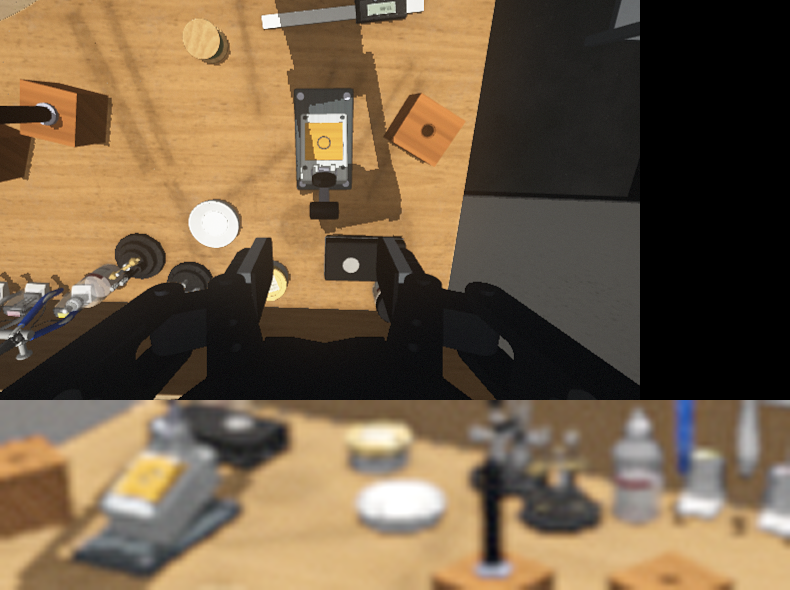

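The ring is now visible at (323,142) and the knob is at (323,210). The fingers slipped off late in the arc, so I check the lever angle and measure the spot and the probe.

```bash
python3 - <<'E'
from h import *
import json
c=json.load(open("w4.json"));im=cv2.imread("pics/w4.png");hsv=cv2.cvtColor(im,cv2.COLOR_BGR2HSV)
x0,y0=303,118;sub=hsv[y0:166,x0:346]
br=((sub[...,0]>12)&(sub[...,0]<32)&(sub[...,1]>130)&(sub[...,2]>90)).astype(np.uint8)
cs,_=cv2.findContours(br,cv2.RETR_EXTERNAL,cv2.CHAIN_APPROX_NONE);k=max(cs,key=cv2.contourArea)
(cx,cy),wh,an=cv2.minAreaRect(k);print("brass",cx+x0,cy+y0,wh,an)
g=sub[...,2].astype(float);u,v=int(cx),int(cy);w=g[v-11:v+12,u-11:u+12]
m=(w<np.median(w)*.82);yy,xx=np.nonzero(m);(ex,ey),ax,_=cv2.minAreaRect(np.c_[xx,yy].astype(np.float32))
U,V=ex+u-11+x0,ey+v-11+y0;print("ring",U,V,ax,m.sum(),"world",onz(c,U,V,.057),"brasscentre",onz(c,cx+x0,cy+y0,.057))
kn=(hsv[200:222,305:342,2]<45).astype(np.uint8);n,l,st,ce=cv2.connectedComponentsWithStats(kn);q=1+np.argmax(st[1:,4])
ku,kv=ce[q]+[305,200];print("knob",st[q],ku,kv)
P=np.array([.583,.2045,.082])
for th in (1.5,1.6,1.7,1.8,1.9,2.0,2.1,2.2):
    a=np.pi-th+np.radians(20)-0; 
    # lever dir at th: angle from +x toward +z
    a=np.pi+np.radians(20)-th
    print(th,proj(c,P+.092*np.array([np.cos(a),0,np.sin(a)])))
# probe from top view and scene views
for n in("top","scene"):
    t=get_calibration(n);pc=proj(t,[.534,-.121,.141]);pm=proj(t,[.534,-.121,.056]);print(n,pc,pm)
T=cv2.imread("pics/t4.png");cv2.imwrite("pics/t4z.png",cv2.resize(T[200:240,305:350],None,fx=12,fy=12,interpolation=cv2.INTER_CUBIC))
E
```

```text
brass 323.5 141.0 (36.0, 37.0) 90.0
ring 320.2075471878052 143.22641468048096 (12.911890983581543, 20.604084014892578) 79 world [0.5553069  0.19901416 0.057     ] brasscentre [0.55247516 0.20289975 0.057     ]
knob [  5   2  28  17 372] 325.30645161290323 209.85752688172042
1.5 [325.59962782 145.32297569]
1.6 [325.20974117 155.66241526]
1.7 [324.80010635 166.21973634]
1.8 [324.37889608 176.78447999]
1.9 [323.95455071 187.14790369]
2.0 [323.53538858 197.1124172 ]
2.1 [323.12924111 206.49987085]
2.2 [322.74314473 215.15800569]
top [324.96182375 218.90200562] [324.43179693 219.72242174]
scene [316.4566212  186.17892077] [316.91873267 206.85722171]
```

```bash
python3 - <<'E'
from h import *
print(delta([.53,-.125,.30],down))
E
```

```text
(array([  6.38, -32.7 ,   1.16]), array([-0.  , -0.02,  0.38]))
```

The lever stands at about 2.1 rad, which is up, and the spot stays near (0.5525, 0.203). Next I look at the probe from above.

Call:
carry_out:
  series:
    - {"ax":0,"ay":0,"az":0.37,"dx":6.4,"dy":-32.7,"dz":1.2,"hand":5}
    - {"ax":0,"ay":0,"az":0.37,"dx":6.4,"dy":-32.7,"dz":1.2,"hand":5}
    - {"ax":0,"ay":0,"az":0.37,"dx":6.4,"dy":-32.7,"dz":1.2,"hand":5}
    - {"ax":0,"ay":0,"az":0.37,"dx":6.4,"dy":-32.7,"dz":1.2,"hand":5}
    - {"ax":0,"ay":0,"az":0.37,"dx":6.4,"dy":-32.7,"dz":1.2,"hand":5}
    - {"ax":0,"ay":0,"az":0.37,"dx":6.4,"dy":-32.7,"dz":1.2,"hand":5}
    - {"ax":0,"ay":0,"az":0.37,"dx":6.4,"dy":-32.7,"dz":1.2,"hand":5}
    - {"ax":0,"ay":0,"az":0.37,"dx":6.4,"dy":-32.7,"dz":1.2,"hand":5}
    - {"ax":0,"ay":0,"az":0.37,"dx":6.4,"dy":-32.7,"dz":1.2,"hand":5}

```text
clock: 8.4
tool_pos: [0.5304, -0.1235, 0.3004]
eef_rot: [0.004, -3.141, -0.001]
ft_force: [-0.5, -0.3, 0.1]
finger_gap: 0.0504
grip_force: 0.0
```

```bash
python3 - <<'E'
from h import *
import json
s=sense();print(s["clock"],s["tool_pos"],s["eef_rot"])
c=get_calibration("wrist");snap("wrist","pics/w5.png")
c["cam_to_world"]=np.array(c["cam_to_world"]).tolist();json.dump(c,open("w5.json","w"))
print(proj(c,[.535,-.122,.141]),proj(c,[.535,-.122,.056]))
im=cv2.imread("pics/w5.png");w=cv2.imread("pics/w4.png")
o=np.zeros((600,780,3),np.uint8);o[:400,:640]=im;z=cv2.resize(w[118:166,298:350],None,fx=4,fy=4,interpolation=cv2.INTER_CUBIC);o[404:596,:208]=z
cv2.imwrite("pics/m5.png",o)
E
```

```text
8.4 [ 0.53037689 -0.12354941  0.30037622] [ 4.47262525e-03 -3.14115219e+00 -9.44336368e-04]
[325.91617795 190.93735058] [325.51800895 173.73426999]
```

View pics/m5.png

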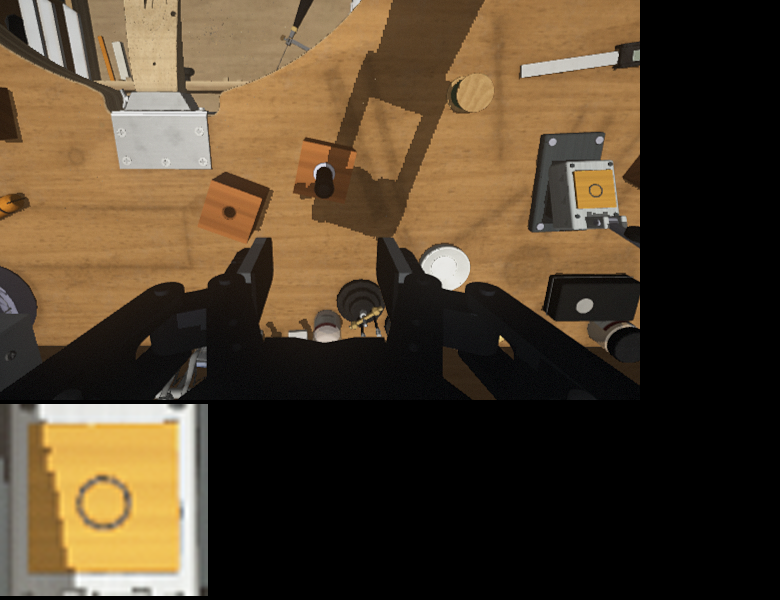

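The probe handle's top is at (324,189) and its collar at (323,172), within 2 px of my prediction. The ring centre is at (324,142.5) in w4 and (595.5,190.5) in w5.

```bash
python3 - <<'E'
from h import *
import json
c4=json.load(open("w4.json"));c5=json.load(open("w5.json"))
print("ring",onz(c4,324,142.5,.057),onz(c5,595.5,190.5,.057))
im=cv2.imread("pics/w5.png");g=im[155:210,305:345].max(2)
k=(g<50).astype(np.uint8);n,l,st,ce=cv2.connectedComponentsWithStats(k);q=1+np.argmax(st[1:,4]);print(st[q],ce[q]+[305,155])
x=st[q][0]+305;y=st[q][1]+155;w,h=st[q][2:4]
r=316.08*.009/.282
print("r px",r,"top",onz(c5,x+w/2-.5,y+h-.5-r,.141))
wy=((im[155:185,305:345].min(2)>110)).astype(np.uint8);yy,xx=np.nonzero(wy);print("collar x",xx.min()+305,xx.max()+305,yy.min()+155,yy.max()+155, onz(c5,(xx.min()+xx.max())/2+305,yy.min()+155,.06))
for i in range(165,202,3):
    xs=np.nonzero(g[i-155]<50)[0];print(i,xs.min()+305 if len(xs) else 0,xs.max()+305 if len(xs) else 0,end='; ')
T=onz(c5,x+w/2-.5,y+h-.5-r,.141)
print(delta([T[0],T[1],.099],down),sense()["tool_pos"])
E
```

```text
ring [0.55424808 0.2035779  0.057     ] [0.55404257 0.20395062 0.057     ]
[ 10  12  19  31 480] [323.8125     182.76666667]
r px 10.087659574468084 top [ 0.53162889 -0.12380118  0.141     ]
collar x 313 328 163 178 [ 0.52151708 -0.12795369  0.06      ]
165 0 0; 168 320 328; 171 317 330; 174 317 331; 177 316 331; 180 316 332; 183 316 332; 186 315 333; 189 315 333; 192 315 332; 195 317 330; 198 0 0; 201 0 0; (array([-0.12, -0.03, 20.16]), array([ 0.  , -0.  ,  0.03])) [ 0.53043676 -0.12359951  0.30055932]
```

Both ring views agree on (0.554, 0.204), and the probe is at about (0.5325, -0.124). Descending to grip it.

Call:
carry_out:
  series:
    - {"ax":0,"ay":0,"az":0,"dx":-0.2,"dy":0,"dz":6,"hand":5}
    - {"ax":0,"ay":0,"az":0,"dx":-0.2,"dy":0,"dz":11,"hand":5}
    - {"ax":0,"ay":0,"az":0,"dx":-0.2,"dy":0,"dz":14,"hand":5}
    - {"ax":0,"ay":0,"az":0,"dx":-0.2,"dy":0,"dz":17,"hand":5}
    - {"ax":0,"ay":0,"az":0,"dx":-0.2,"dy":0,"dz":19,"hand":5}
    - {"ax":0,"ay":0,"az":0,"dx":-0.2,"dy":0,"dz":20.1,"hand":5}
    - {"ax":0,"ay":0,"az":0,"dx":-0.2,"dy":0,"dz":20.1,"hand":5}
    - {"ax":0,"ay":0,"az":0,"dx":-0.2,"dy":0,"dz":20.1,"hand":5}
    - {"ax":0,"ay":0,"az":0,"dx":-0.2,"dy":0,"dz":20.1,"hand":5}

```text
clock: 9.57
tool_pos: [0.533, -0.1251, 0.101]
eef_rot: [-0.001, 3.139, -0.001]
ft_force: [-1.0, 0.8, -0.0]
finger_gap: 0.0504
grip_force: 0.0
```

Call:
carry_out:
  series:
    - {"ax":0,"ay":0,"az":0,"dx":0,"dy":0,"dz":0,"hand":1.2}
    - {"ax":0,"ay":0,"az":0,"dx":0,"dy":0,"dz":0,"hand":1.2}
    - {"ax":0,"ay":0,"az":0,"dx":0,"dy":0,"dz":0,"hand":1.2}
    - {"ax":0,"ay":0,"az":0,"dx":0,"dy":0,"dz":0,"hand":1.2}
    - {"ax":0,"ay":0,"az":0,"dx":0,"dy":0,"dz":0,"hand":1.2}
    - {"ax":0,"ay":0,"az":0,"dx":0,"dy":0,"dz":0,"hand":1.2}
    - {"ax":0,"ay":0,"az":0,"dx":0,"dy":0,"dz":0,"hand":1.2}
    - {"ax":0,"ay":0,"az":0,"dx":0,"dy":0,"dz":0,"hand":1.2}
  squeeze: 50

```text
clock: 10.58
tool_pos: [0.5324, -0.1251, 0.1001]
eef_rot: [-0.001, 3.141, -0.0]
ft_force: [-1.1, 0.8, 4.4]
finger_gap: 0.0168
grip_force: 49.0
```

Call:
carry_out:
  series:
    - {"ax":0,"ay":0,"az":0,"dx":0,"dy":0,"dz":-0.7,"hand":1.2}
    - {"ax":0,"ay":0,"az":0,"dx":0,"dy":0,"dz":-2,"hand":1.2}
    - {"ax":0,"ay":0,"az":0,"dx":0,"dy":0,"dz":-3.5,"hand":1.2}
    - {"ax":0,"ay":0,"az":0,"dx":0,"dy":0,"dz":-5,"hand":1.2}
    - {"ax":0,"ay":0,"az":0,"dx":0,"dy":0,"dz":-6.5,"hand":1.2}
    - {"ax":0,"ay":0,"az":0,"dx":0,"dy":0,"dz":-8.5,"hand":1.2}
    - {"ax":0,"ay":0,"az":0,"dx":0,"dy":0,"dz":-10.5,"hand":1.2}
    - {"ax":0,"ay":0,"az":0,"dx":0,"dy":0,"dz":-12.5,"hand":1.2}
    - {"ax":0,"ay":0,"az":0,"dx":0,"dy":0,"dz":-13,"hand":1.2}
    - {"ax":0,"ay":0,"az":0,"dx":0,"dy":0,"dz":-13,"hand":1.2}

```text
clock: 11.82
tool_pos: [0.5322, -0.125, 0.23]
eef_rot: [-0.001, 3.141, -0.0]
ft_force: [-0.4, 0.2, -0.8]
finger_gap: 0.0167
grip_force: 48.7
```

```bash
python3 - <<'E'
from h import *
s=sense();print(s["clock"],s["tool_pos"],s["eef_rot"],s["ft_force"],s["finger_gap"])
c=get_calibration("wrist");w=snap("wrist","pics/w6.png");sc=snap("scene","pics/s6.png")
p=np.array(s["tool_pos"]);ct=get_calibration("scene");tip=p-[0,0,.096];top=p+[0,0,.041]
print("wrist tip/top",proj(c,tip),proj(c,top),"scene",proj(ct,tip),proj(ct,top),proj(ct,p-[0,0,.044]))
o=np.zeros((600,780,3),np.uint8);o[:200,:320]=cv2.resize(w[...,::-1],(320,200))
o[:400,320:]=cv2.resize(w[190:390,205:435,::-1],(460,400))
u,v=proj(ct,p-[0,0,.03]).astype(int);o[205:595,:310]=cv2.resize(sc[v-39:v+39,u-31:u+31,::-1],(310,390),interpolation=cv2.INTER_CUBIC);print(u,v)
cv2.imwrite("pics/m6.png",o)
n=R.from_euler('z',2.2,degrees=True).apply([-np.sin(np.radians(20)),0,np.cos(np.radians(20))])
y=R.from_euler('z',2.2,degrees=True).apply([0,1,0]);Z=-n;X=np.cross(y,Z);Rt=R.from_matrix(np.c_[X,y,Z])
S=np.array([.5541,.2038,.057])
# grip is .002 behind TCP (higher along -Z); tip .097 below grip -> TCP .095 above tip
for h in(.06,.02):print(h,S+n*(.095+h),delta(S+n*(.095+h),Rt))
E
```

```text
11.825 [ 0.53221169 -0.12495498  0.22996899] [-1.08617929e-03  3.14108810e+00 -9.73005867e-05] [-0.40002097  0.15920656 -0.79869236] 0.016711503332089782
wrist tip/top [324.43852768 205.47449194] [324.59743355 329.06718308] scene [317.18192084 188.29885289] [316.41634023 152.74396707] [316.89884536 175.15233839]
316 171
0.06 [0.50112595 0.20176494 0.20265236] (array([ 3.03, 32.65,  2.63]), array([-0.06, -3.35, -0.36]))
0.02 [0.51479667 0.20229012 0.16506465] (array([ 1.66, 32.7 ,  6.39]), array([-0.06, -3.35, -0.36]))
```

View pics/m6.png

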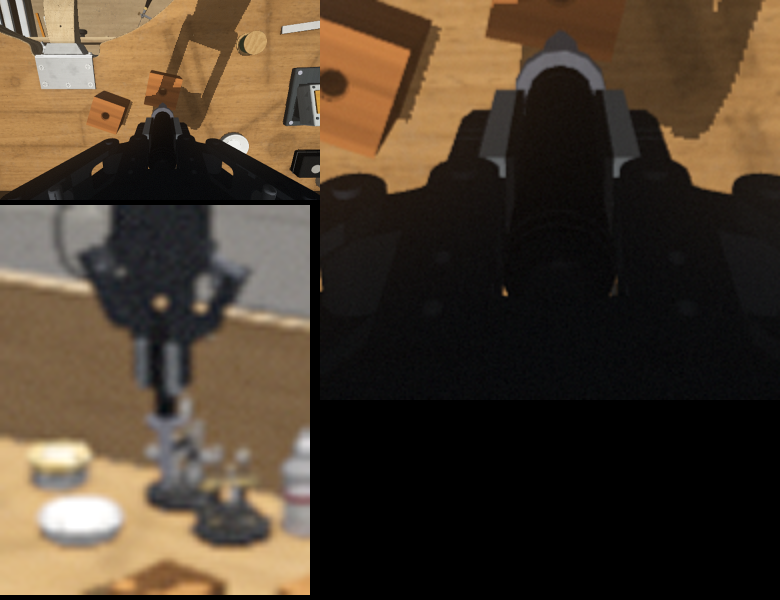

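The probe is held straight and clear of its rest. The nose end shows at about (327,206) in the wrist picture, against (324,205) expected. I move to above the spot and tilt.

Call:
carry_out:
  series:
    - {"ax":0,"ay":0,"az":0,"dx":0.5,"dy":4,"dz":0,"hand":1.2}
    - {"ax":0,"ay":-0.5,"az":0,"dx":1,"dy":8,"dz":0,"hand":1.2}
    - {"ax":0,"ay":-1,"az":0,"dx":1.5,"dy":13,"dz":0,"hand":1.2}
    - {"ax":0,"ay":-1.7,"az":-0.1,"dx":2,"dy":18,"dz":0,"hand":1.2}
    - {"ax":0,"ay":-2.4,"az":-0.2,"dx":2.5,"dy":23,"dz":1,"hand":1.2}
    - {"ax":0,"ay":-3,"az":-0.3,"dx":3,"dy":28,"dz":2,"hand":1.2}
    - {"ax":-0.06,"ay":-3.35,"az":-0.36,"dx":3,"dy":31,"dz":2.5,"hand":1.2}
    - {"ax":-0.06,"ay":-3.35,"az":-0.36,"dx":3,"dy":32.6,"dz":2.6,"hand":1.2}
    - {"ax":-0.06,"ay":-3.35,"az":-0.36,"dx":3,"dy":32.6,"dz":2.6,"hand":1.2}
    - {"ax":-0.06,"ay":-3.35,"az":-0.36,"dx":3,"dy":32.6,"dz":2.6,"hand":1.2}

```text
clock: 13.18
tool_pos: [0.5025, 0.2001, 0.2039]
eef_rot: [-0.052, 2.79, 0.008]
ft_force: [-0.2, 0.1, -0.8]
finger_gap: 0.0169
grip_force: 48.9
```

```bash
cat >> h.py <<'E'
Rz=R.from_euler('z',2.2,degrees=True)
n=Rz.apply([-np.sin(np.radians(20)),0,np.cos(np.radians(20))]);yy=Rz.apply([0,1,0]);Rt=R.from_matrix(np.c_[np.cross(yy,-n),yy,-n]);S=np.array([.5541,.2038,.057])
def rep():
    s=sense();Q=R.from_rotvec(s["eef_rot"]).as_matrix();p=np.array(s["tool_pos"]);tip=p+Q[:,2]*.0961+Q[:,1]*.0005
    d=tip-S;print("t",s["clock"],"along x,y,n mm",np.round([d@np.cross(yy,n),d@yy,d@n],4)*1e3,"ang",np.degrees(np.arccos(-Q[:,2]@n)),"f.n",round(float(np.dot(s["ft_force"],n)),2),np.round(s["ft_force"],2),s["finger_gap"],s["grip_force"])
E
python3 - <<'E'
from h import *
rep();print(delta(S+n*.1161-yy*.0005,Rt))
# look where the ring and the nose appear now
c=get_calibration("wrist");im=snap("wrist","pics/w7.png");ct=get_calibration("scene")
s=sense();Q=R.from_rotvec(s["eef_rot"]).as_matrix();p=s["tool_pos"]
print("spot px",proj(c,S),"tip px",proj(c,p+Q[:,2]*.0961),"noseend",proj(c,p+Q[:,2]*.083))
u,v=proj(c,S).astype(int);g=im[v-26:v+26:2,u-26:u+27:2].max(2)
for r in g:print(' '.join(f"{int(a):3d}" for a in r))
E
```

```text
t 13.175 along x,y,n mm [ 1.8 -1.4 59.6] ang 0.12004840208789005 f.n -0.65 [-0.18  0.14 -0.75] 0.016887911557482344 48.93485963344574
(array([0.18, 0.13, 3.96]), array([-0.01,  0.02, -0.01]))
spot px [326.38686919 184.37691624] tip px [324.08116956 205.08386393] noseend [324.07638703 210.44660293]
151 219 223 225 227 226 229 226 229 230 232 117 121 121 122 124 123 124 126 125 125 125 127 125 125 190 254
180 250 248 248 249 248 248 248 248 248 244 132 139 137 135 139 138 137 135 138 136 138 136 138 128 246 249
216 248 247 248 247 247 247 247 247 247 245 197 135 139 139 134 138 135 136 136 135 138 136 128 254 240 250
224 249 248 248 248 248 248 248 247 247 248 246 134 136 139 135 138 138 136 136 137 139 133 182 247 240 250
229 245 245 245 244 245 245 245 245 244 245 243 189 133 134 134 132 135 135 136 133 134 180 247 244 238 249
221 246 245 245 245 244 245 244 245 245 244 244 242 190 135 133 133 131 131 125 126 179 246 243 242 237 249
220 248 247 247 247 247 247 247 246 247 246 246 246 242 130 136 136 130 126 254 250 248 244 244 245 241 248
228 249 248 248 248 248 248 248 248 248 248 2
[... 1306 characters left out ...]
 249 249 248 249 248 248 248 248 248 248 248 242 245
240 251 248 249 249 248 249 249 249 249 249 249 249 249 249 249 249 248 249 248 248 248 248 248 248 242 246
238 251 248 249 248 248 249 249 248 249 249 249 249 248 249 249 249 249 248 249 249 249 249 249 249 240 245
242 250 249 249 249 248 249 249 248 249 248 249 249 248 249 248 248 248 248 248 248 249 248 248 248 237 246
241 250 249 249 249 249 249 249 249 249 248 251 243 245 251 249 248 249 249 249 249 248 249 248 248 241 244
242 247 245 245 245 246 245 245 245 245 249 235  68  68 220 249 244 244 245 245 243 239 246 247 246 239 243
244 246 245 245 244 242 241 246 247 247 163  79  81  81  74 174 244 241 243 246 243 240 239 240 238 238 243
```

The ring falls exactly at the predicted pixel (326,184), and the tip at (325,206) is within 1 px of its prediction. Descending to about 4 mm above the surface.

Call:
carry_out:
  series:
    - {"ax":0,"ay":0,"az":0,"dx":0.18,"dy":0.13,"dz":1.5,"hand":1.2}
    - {"ax":0,"ay":0,"az":0,"dx":0.18,"dy":0.13,"dz":3,"hand":1.2}
    - {"ax":0,"ay":0,"az":0,"dx":0.18,"dy":0.13,"dz":4,"hand":1.2}
    - {"ax":0,"ay":0,"az":0,"dx":0.18,"dy":0.13,"dz":4.8,"hand":1.2}
    - {"ax":0,"ay":0,"az":0,"dx":0.18,"dy":0.13,"dz":5.3,"hand":1.2}
    - {"ax":0,"ay":0,"az":0,"dx":0.18,"dy":0.13,"dz":5.5,"hand":1.2}
    - {"ax":0,"ay":0,"az":0,"dx":0.18,"dy":0.13,"dz":5.5,"hand":1.2}
    - {"ax":0,"ay":0,"az":0,"dx":0.18,"dy":0.13,"dz":5.5,"hand":1.2}

```text
clock: 14.22
tool_pos: [0.5193, 0.2031, 0.152]
eef_rot: [-0.054, 2.789, 0.01]
ft_force: [0.3, 0.1, -0.7]
finger_gap: 0.0169
grip_force: 48.9
```

```bash
python3 - <<'E'
from h import *
rep();print(delta(S+n*.0961-yy*.0005,Rt))
E
```

```text
t 14.225 along x,y,n mm [0.  1.2 5.1] ang 0.15507645032684772 f.n -0.75 [ 0.26  0.14 -0.71] 0.01692801706260453 48.932022750377655
(array([-0.02, -0.12,  0.51]), array([0.  , 0.03, 0.  ]))
```

Call:
carry_out:
  series:
    - {"ax":0,"ay":0,"az":0,"dx":0,"dy":-0.1,"dz":0.2,"hand":1.2}
    - {"ax":0,"ay":0,"az":0,"dx":0,"dy":-0.1,"dz":0.4,"hand":1.2}
    - {"ax":0,"ay":0,"az":0,"dx":0,"dy":-0.1,"dz":0.4,"hand":1.2}
    - {"ax":0,"ay":0,"az":0,"dx":0,"dy":-0.1,"dz":0.4,"hand":1.2}

```text
clock: 14.72
tool_pos: [0.5205, 0.202, 0.1477]
eef_rot: [-0.054, 2.79, 0.009]
ft_force: [0.2, 0.3, -0.2]
finger_gap: 0.0168
grip_force: 48.9
```

Call:
carry_out:
  series:
    - {"ax":0,"ay":0,"az":0,"dx":0,"dy":0,"dz":0.15,"hand":1.2}
    - {"ax":0,"ay":0,"az":0,"dx":0,"dy":0,"dz":0.15,"hand":1.2}
    - {"ax":0,"ay":0,"az":0,"dx":0,"dy":0,"dz":0.15,"hand":1.2}

```text
clock: 15.1
tool_pos: [0.5212, 0.2021, 0.1466]
eef_rot: [-0.054, 2.79, 0.009]
ft_force: [-0.3, 0.0, -0.1]
finger_gap: 0.0171
grip_force: 49.0
```

```bash
python3 - <<'E'
from h import *
rep()
E
```

```text
t 15.1 along x,y,n mm [-0.1  0.1 -0.7] ang 0.13093753239209685 f.n -0.02 [-0.28  0.05 -0.12] 0.017092318563537788 49.00709688663483
```

Contact has just begun (about 0.75 N). I press about 4 mm further in two steps.

Call:
carry_out:
  series:
    - {"ax":0,"ay":0,"az":0,"dx":0,"dy":0,"dz":0.1,"hand":1.2}
    - {"ax":0,"ay":0,"az":0,"dx":0,"dy":0,"dz":0.2,"hand":1.2}
    - {"ax":0,"ay":0,"az":0,"dx":0,"dy":0,"dz":0.2,"hand":1.2}
    - {"ax":0,"ay":0,"az":0,"dx":0,"dy":0,"dz":0.2,"hand":1.2}

```text
clock: 15.6
tool_pos: [0.5218, 0.2021, 0.1446]
eef_rot: [-0.054, 2.79, 0.009]
ft_force: [-0.1, 0.2, 0.6]
finger_gap: 0.0166
grip_force: 49.1
```

```bash
python3 - <<'E'
from h import *
rep()
E
```

```text
t 15.6 along x,y,n mm [-0.3  0.1 -2.8] ang 0.11885687794385516 f.n 0.55 [-0.08  0.19  0.56] 0.01662189971430748 49.08555597066879
```

Call:
carry_out:
  series:
    - {"ax":0,"ay":0,"az":0,"dx":0,"dy":0,"dz":0.1,"hand":1.2}
    - {"ax":0,"ay":0,"az":0,"dx":0,"dy":0,"dz":0.15,"hand":1.2}
    - {"ax":0,"ay":0,"az":0,"dx":0,"dy":0,"dz":0.15,"hand":1.2}
    - {"ax":0,"ay":0,"az":0,"dx":0,"dy":0,"dz":0.15,"hand":1.2}
    - {"ax":0,"ay":0,"az":0,"dx":0,"dy":0,"dz":0.15,"hand":1.2}

```text
clock: 16.23
tool_pos: [0.5223, 0.2021, 0.1431]
eef_rot: [-0.054, 2.79, 0.009]
ft_force: [-0.3, 0.4, 1.8]
finger_gap: 0.0167
grip_force: 49.2
```

```bash
python3 - <<'E'
from h import *
rep()
c=get_calibration("wrist");im=snap("wrist","pics/w8.png");rep()
E
```

```text
t 16.225 along x,y,n mm [-0.3  0.1 -4.3] ang 0.11692678278877686 f.n 1.79 [-0.26  0.43  1.82] 0.016712991474409924 49.15251284837723
t 16.275 along x,y,n mm [-0.3  0.1 -4.3] ang 0.11785430532917734 f.n 1.48 [-0.97  1.11  1.24] 0.016256700356305873 49.15823757648468
```

The contact force is about 2.3 N, which is half-way in, with the tip within 1 mm of the ring centre and square to 0.2°. Handing in.

```bash
python3 -c "
from station import *
print(job_done())"
```

```text
the job is handed in; nothing more can be done
None
```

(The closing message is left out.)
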